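# Box up a knife's fittings in stack-nest totes

### The job

Box up the knife fittings in the three grey stack-nest totes, working from the bottom up and leaving the middle-of-the-bench tote where it stands as the bottom one: lay the wooden handle block in the bottom tote, stack either of the empty totes on it, stand or lay the steel pommel in that second tote, then stack the last tote on top. Each upper tote must be turned end for end against the one below it, low end over high end, so that its feet sit in the rim seats and it stacks level instead of nesting down on the parts. Leave the other things on the bench as they are.

Things in the scene. Friction and masses are not known exactly. Their poses are not given: they have to be found in the camera images.
- toteA_center (a point): Bottom tote: grey plastic stack-nest tote in mid-bench, upright, low end roughly away from the robot. Open top, sloping sides; in mm: 150 long, 64 wide over the rim, 60 high; inner floor 125 x 41, 3 thick; walls 2.2. One end wall is low (30 high), the other 60. Point: its middle, 30 over its underside; x along it to the low end, y across, z up.
- toteA_low_end (a point): Middle of the low end wall's top edge, 71 mm from the tote's centre along x, level with it. All totes are alike (mm): four feet stick out low on the long sides at x = +46 and -24 (8 long, undersides 5 over the tote's underside, 68 across the pair); the rims have deep slots at x = +46, -24 and seats 13 long, 3 deep at x = -46, +24.
- toteB_center (a point): One of two empty loose totes like the bottom one, left and right of it, lying roughly crosswise (sides vary; use either first), about 0.2 kg. Point and axes as for the bottom tote. Half-way along each long side is an upright grip panel, 30 mm long, reaching 26 mm down from the rim, 64 mm across the pair: pinch here from above.
- toteC_center (a point): The other empty tote, same in all ways. Facing the same way as the tote below, its feet drop down the slots and it nests, 28 mm higher than that tote; turned end for end, its feet rest in the seats and it stacks, 52 mm higher, level, its lowest 8 mm inside the mouth, with play of 2.5 mm along and 3.9 mm across. 49 mm is then free above the lower floor.
- toteB_low_end (a point): Middle of the top edge of tote B's low end wall: 71 mm from its centre along x, at the centre's height.
- toteC_low_end (a point): Middle of the top edge of tote C's low end wall: 71 mm from its centre along x, at the centre's height.
- block_center (a point): Knife-handle block: plain dark wood, 62 x 28 x 30 mm, loose, lying on the bench left or right beyond the bottom tote. Point: its centre, 15 mm over its underside; x along its 62 mm length, z up. It fits a tote lengthwise; fingers fit between it and the end walls, not the long sides.
- pommel_center (a point): Knife pommel: round plain steel piece, 40 mm diameter (from 4 to 24 mm up), 32 mm high, standing on its flat base, its top tapering to 26 mm; loose, on the other side from the block, about 0.2 kg. Point: its centre, 16 mm over its base; z up.
- stone: Bystander, not to be disturbed: grey sharpening stone, 50 x 160 x 25 mm, lying flat nearest the robot.
- hammer: Bystander, not to be disturbed: hammer lying beyond the bottom tote.
- gluejar: Bystander, not to be disturbed: glue jar, 60 mm across, 85 mm high, standing at the far edge.
- tin: Bystander, not to be disturbed: plain steel tin, 66 mm across, 100 mm high, at the far edge.
- screwdriver: Bystander, not to be disturbed: screwdriver lying at the left.
- brush: Bystander, not to be disturbed: brush lying at the right.
- offcut: Bystander, not to be disturbed: pale wooden offcut, 50 x 90 x 30 mm, at the far left.
Not all that is in view belongs to the job. What is meant by the part that bears pommel_center is not purple, and is the smaller of those in its own colour.

How it is judged:
By the outcome, as a careful person would: the job done as asked, in the order asked, and still so for the second after the job is handed in, with the robot touching nothing.
It also fails if it takes over 72 s, if anything falls off the work surface, if the arm or the gripper's body presses on something with over 40 N, if the wrist force passes 120 N, or if a joint passes its speed limit or range.

### The arm

A 6-joint arm with a two-finger parallel gripper is mounted at the origin on the work surface. World frame = base frame: x ahead of the robot, y to its left, z up, the work surface at z = 0. Lengths are in mm, angles in rad, forces in N, time in s.
With the tool pointing down it reaches from about 425 to 925 mm from the base axis. Payload 12.5 kg.
Tool frame: the origin (TCP) lies at the very end of the fingers, on their centre line; the grasp point (between the pads) lies 19 mm behind it; z points along the fingers, y is the line along which they close (so a half turn about z gives the same grasp; the last joint's range is limited). The gripper opens to 85 mm and grips with 20 to 120 N. Pads are 22 mm wide; open, the fingers measure 114 mm over their backs; the gripper's body (76 mm by 85 mm) begins 54 mm behind the grasp point. The pads swing forward as they close: fully open they stand 13 mm farther back than shut.
Start: joints at [-1.31, 0.491, 1.559, -0, 1.092, -0.106], TCP at [224.167, -583.433, 231.327] pointing down, gripper open.
Joint ranges: [-3.1, 3.1], [-0.84, 2.19], [0.05, 2.79], [-1.13, 4.28], [0.06, 2.93], [-2.69, 2.69]. Speed limits (rad/s): [2.22, 2.22, 2.79, 3.14, 3.14, 3.14].

### API

Orientations are given as a unit quaternion [w, x, y, z].
In Python, from plant import monitor, viewer, order gives the robot as it stands.
- The arm moves only by the shell command python3 -m jog 'ROWS' [FORCE]. ROWS is JSON, a list of rows, each a list of 7 numbers: the shift along the tool's x, y, z in units of 50 mm (1.0 is 50 mm), then the turn, a rotation vector about the tool's x, y, z in units of 8 degrees (1.0 is 8 degrees), then the opening in per cent of the stroke, from 0 (shut) to 100 (fully open). In form: [[dx, dy, dz, ax, ay, az, grip], ...]. A call has 1 to 20 rows; each row is the pose to reach, as a shift and turn from the pose commanded when the call began, along the tool's axes at that moment; what a row does not reach only later rows make up. A row lasts 1/8 s, in which the tool goes at most 62.5 mm and 10.7 degrees, less where a joint would pass 70% of its speed; a pose out of reach is approached as far as the arm can. A call with a gripper value outside its range is refused whole. The fingers move at their own pace and stop on an object; FORCE is the grip in N (left out, the last holds). Time passes only in rows, so rows that repeat a pose let the fingers close. It gives the time, the measured TCP pose, the force, the opening and the grip force at its end, in the units of the state.
- monitor.read_state(): the state, without advancing time (a new reading comes with each control period).
- viewer.get_image(name): name is "scene" or "top" or "wrist"; returns the picture (384x512x3 uint8, red, green, blue); there is no depth.
- viewer.get_calibration(name): a dict with "camera_matrix" (3x3 intrinsics, pixels), "rvec" (rotation vector, rad) and "tvec" (3), from world to camera coordinates, as OpenCV has them. Camera axes: x right, y down, z forward; pixel columns grow to the right and rows downward; lengths in mm; the calibration is good to about 2 mm. A picture is of the moment at which its call begins: read the wrist's pose just before it. get_calibration takes no time and is no camera call; for the wrist camera it gives the pose at the moment of the call.
- order.finish_job(): hands the job in; it is judged then, once.
The state is a dict: "time": time; "joints": joint angles; "dq": joint speeds; "joint_torque": joint torques, N m; "tcp_pos": TCP position; "ee_rot": TCP orientation; "contact_force": force on the tool from outside, world axes, zero at the start; "wrist_torque": the same for the moment, N m; "grip_width": opening from 0.0 (shut) to 1.0 (fully open); "finger_force": force on a finger pad.
Only numpy, scipy, OpenCV 4.12 (cv2) and the standard library are available. Lean on these libraries where they do the work, as an engineer would, in place of code of your own. Each camera call takes 0.05 s, during which the arm holds its last target. There are 200 camera calls.

## Working session

There is one attempt and no reset: what is moved stays moved. The work goes in short steps, Python scripts to look and compute and a shell command to move; the robot and the scene stay as the last step left them, time stands still between calls to the robot, and variables do not carry over. Pictures are saved under pics/ and viewed, at most 10 in all, crops included, and the job is handed in when it is done.

```bash
ls; mkdir -p pics; python3 - <<'E'
from plant import monitor, viewer
import cv2,numpy as np
print(monitor.read_state())
for n in("top","scene"):
    im=viewer.get_image(n); cv2.imwrite(f"pics/{n}0.png",cv2.resize(im[:,:,::-1],(800,600),interpolation=cv2.INTER_CUBIC)); np.save(f"pics/{n}0.npy",im)
    print(viewer.get_calibration(n))
E
```

```text
pics
{'time': 0.0, 'joints': array([-1.30958287e+00,  4.91574338e-01,  1.55947841e+00,  2.94322842e-05,
        1.09168925e+00, -1.05617903e-01]), 'dq': array([-6.77874559e-04,  2.61419984e-04, -3.54080172e-05,  1.87484403e-04,
        1.76285602e-03,  1.60291998e-03]), 'joint_torque': array([ 9.26243847e-04, -6.18453026e+01, -2.61591733e+01, -9.61572300e-05,
        3.97908414e-03, -1.43880743e-05]), 'tcp_pos': array([ 224.11798623, -583.18245414,  230.70858452]), 'ee_rot': array([-5.73945045e-04,  9.83227524e-01,  1.82382308e-01, -3.16470368e-05]), 'contact_force': array([-0.05615723,  0.47971448, -0.18524034]), 'wrist_torque': array([-0.02969824,  0.06097355, -0.03671155]), 'finger_force': 0.0, 'grip_width': 1.000936704276122}
{'camera_matrix': array([[380.20621497,   0.        , 250.50333617],
       [  0.        , 380.20621497, 187.98079955],
       [  0.        ,   0.        ,   1.        ]]), 'rvec': array([ 2.18969361, -2.17115237,  0.0786481 ]), 'tvec': array([ -23.79623003,  592.19078673, 1219.64865302])}
{'camera_matrix': array([[456.81327879,   0.        , 252.59769742],
       [  0.        , 456.81327879, 190.69891395],
       [  0.        ,   0.        ,   1.        ]]), 'rvec': array([ 0.99069885,  2.56127932, -0.93153534]), 'tvec': array([ 452.20468234, -250.74213603, 1516.59449411])}
```

View pics/top0.png

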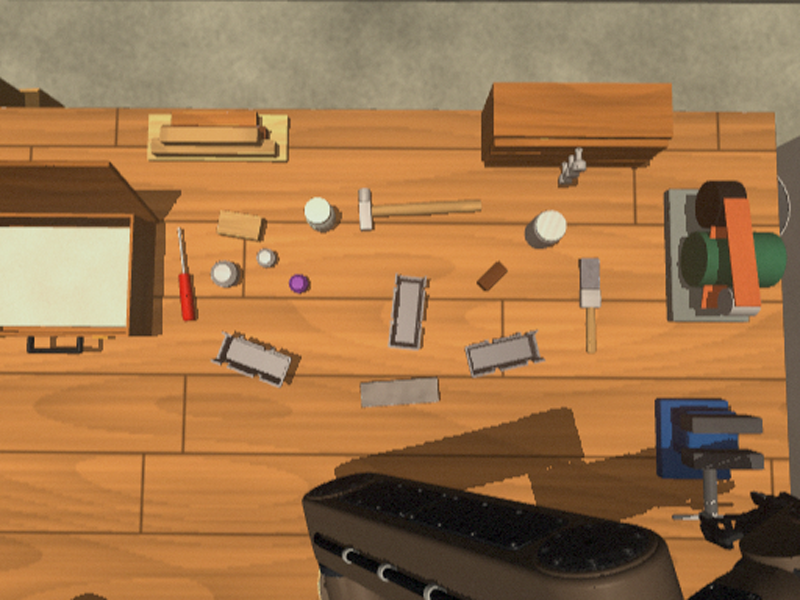

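View pics/scene0.png

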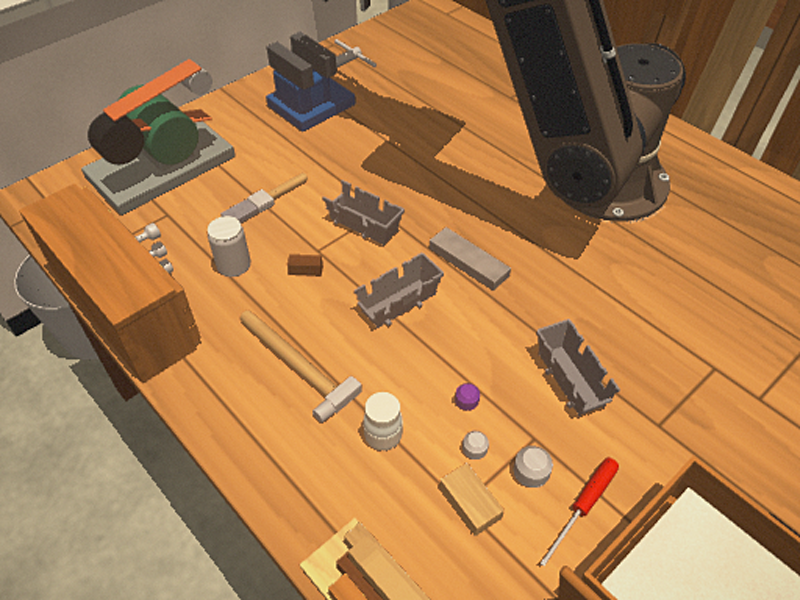

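The top view shows tote A at (408,312), a tote at left (255,358) and one at right (503,353). The block is at (492,276). The pommel is the smaller steel disc at (267,257), with the larger steel decoy at (224,273) and the purple one at (298,283).

```bash
cat > h.py <<'E'
from plant import monitor, viewer
import cv2,numpy as np
from scipy.spatial.transform import Rotation as R
def ray(cal,px,z):
    K,rv,t=cal["camera_matrix"],cal["rvec"],cal["tvec"]
    M=cv2.Rodrigues(np.array(rv,float))[0]; t=np.array(t).ravel()
    px=np.atleast_2d(np.array(px,float))
    d=(np.linalg.inv(K)@np.c_[px,np.ones(len(px))].T).T@M   # world dirs
    c=-M.T@t
    return c+d*((z-c[2])/d[:,2])[:,None]
def pose():
    s=monitor.read_state(); q=s["ee_rot"]
    return np.array(s["tcp_pos"]),R.from_quat([q[1],q[2],q[3],q[0]]),s
def go(pos,closing_deg=None):
    """row to reach pos (mm), pointing down, fingers closing along world heading closing_deg"""
    p,r,s=pose(); d=r.inv().apply(np.array(pos)-p)/50
    y=r.as_matrix()[:,1]; cur=np.degrees(np.arctan2(y[1],y[0]))
    if closing_deg is None: closing_deg=cur
    a=(closing_deg-cur+90)%180-90
    best=None
    for k in (0,180,-180):
        b=np.radians(cur+a+k); yv=np.array([np.cos(b),np.sin(b),0]); zv=np.array([0,0,-1.]); xv=np.cross(yv,zv)
        rv=np.degrees((r.inv()*R.from_matrix(np.c_[xv,yv,zv])).as_rotvec())/8
        print("row",np.round(d,3),np.round(rv,3),"turn",round(a+k,1)) 
        if k==0: break
    print("j6",np.round(s["joints"],2),"cur closing",round(cur,1),"t",round(s["time"],2))
E
python3 - <<'E'
from h import *
cal=viewer.get_calibration("top"); im=np.load("pics/top0.npy")
for n,p,z in(("A",(408,312),30),("L",(255,358),30),("R",(503,353),30),("block",(492,276),30),("pom",(267,257),30),("big",(224,273),30),("purple",(298,283),30),("glue",(319,212),85),("tin",(549,228),100)):
    print(n,ray(cal,np.array(p)*.64,z).round(0))
print(ray(cal,np.array([(247,228),(365,192),(590,258),(180,232),(400,392)])*.64,20).round())
print(viewer.get_calibration("wrist")); 
from h import pose
p,r,s=pose(); c=viewer.get_calibration("wrist"); M=cv2.Rodrigues(c["rvec"])[0]
print("cam in tool",r.inv().apply((-M.T@c["tvec"].ravel())-p), (r.inv().as_matrix()@M.T).round(3))
E
```

```text
A [[554. -54.  30.]]
L [[456. 262.  30.]]
R [[ 471. -250.   30.]]
block [[ 631. -228.   30.]]
pom [[667. 242.  30.]]
big [[632. 331.  30.]]
purple [[613. 176.  30.]]
glue [[751. 128.  85.]]
tin [[ 719. -329.  100.]]
[[ 729.  288.   20.]
 [ 809.   39.   20.]
 [ 671. -436.   20.]
 [ 720.  430.   20.]
 [ 389.  -38.   20.]]
{'camera_matrix': array([[298.71727544,   0.        , 257.7176702 ],
       [  0.        , 298.71727544, 194.62044621],
       [  0.        ,   0.        ,   1.        ]]), 'rvec': array([-2.38008565,  1.63528618,  0.24595951]), 'tvec': array([-624.58490444,  -37.77731675,  379.49053293])}
cam in tool [  74.64818808    0.15611815 -142.36638572] [[-0.    -0.956 -0.292]
 [ 1.    -0.    -0.   ]
 [ 0.    -0.292  0.956]]
```

```bash
python3 - <<'E'
from h import *
go([560,-150,250],90)
E
```

```text
row [ 9.378 -5.679 -0.378] [-8.000e-03  1.000e-03  2.627e+00] turn -21.0
j6 [-1.31  0.49  1.56  0.    1.09 -0.11] cur closing -69.0 t 0.1
```

```bash
P='[9.38,-5.68,-0.38,0,0,2.63,100]'; python3 -m jog '[[9.38,-5.68,-0.38,0,0,2.63,100],[9.38,-5.68,-0.38,0,0,2.63,100],[9.38,-5.68,-0.38,0,0,2.63,100],[9.38,-5.68,-0.38,0,0,2.63,100],[9.38,-5.68,-0.38,0,0,2.63,100],[9.38,-5.68,-0.38,0,0,2.63,100],[9.38,-5.68,-0.38,0,0,2.63,100],[9.38,-5.68,-0.38,0,0,2.63,100],[9.38,-5.68,-0.38,0,0,2.63,100],[9.38,-5.68,-0.38,0,0,2.63,100],[9.38,-5.68,-0.38,0,0,2.63,100],[9.38,-5.68,-0.38,0,0,2.63,100],[9.38,-5.68,-0.38,0,0,2.63,100],[9.38,-5.68,-0.38,0,0,2.63,100]]'; python3 - <<'E'
from h import *
cal=viewer.get_calibration("wrist"); im=viewer.get_image("wrist"); np.save("pics/w1.npy",im); np.savez("pics/c1.npz",**cal)
cv2.imwrite("pics/w1.png",cv2.resize(im[:,:,::-1],(800,600),interpolation=cv2.INTER_CUBIC))
print(pose()[0],pose()[2]["joints"])
E
```

```text
time: 1.85
tcp_pos: [559.9, -150.7, 250.4]
ee_rot: [0.0, 1.0, -0.001, 0.0]
contact_force: [-0.2, -0.6, -0.4]
grip_width: 1.005
finger_force: 0.0
[ 559.91746222 -150.57370631  250.36501615] [-3.76564149e-01  4.07578712e-01  1.64858193e+00 -1.17311730e-04
  1.08530728e+00  1.19549630e+00]
```

View pics/w1.png

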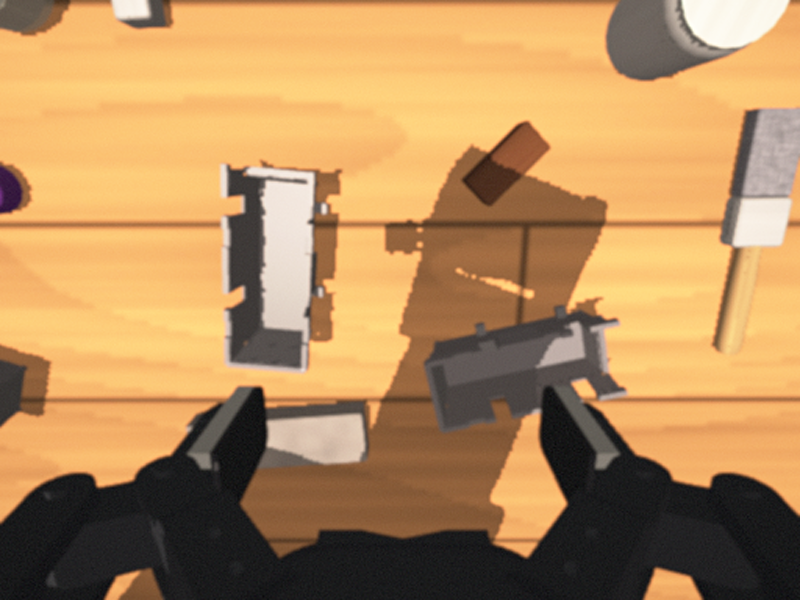

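```bash
python3 - <<'E'
from h import *
im=np.load("pics/w1.npy"); c=np.load("pics/c1.npz")
a=im[95:245,130:225]; b=im[185:285,265:405]; 
comp=np.zeros((600,800,3),np.uint8)
A=cv2.resize(a,None,fx=4,fy=4,interpolation=cv2.INTER_CUBIC); B=cv2.resize(b,None,fx=3,fy=3,interpolation=cv2.INTER_CUBIC)
comp[:600,:380]=A; comp[:300,380:800]=B
k=im[70:140,290:360]; comp[310:590,380:660]=cv2.resize(k,None,fx=4,fy=4)
cv2.imwrite("pics/comp1.png",comp[:,:,::-1])
for p in((105,118),(85,330),(105,330),(118,310),(85,300),(90,345)): print(p,im[p])
E
```

```text
(105, 118) [251 195 117]
(85, 330) [128  76  46]
(105, 330) [151  88  54]
(118, 310) [74 46 29]
(85, 300) [254 211 128]
(90, 345) [151  88  55]
```

View pics/comp1.png

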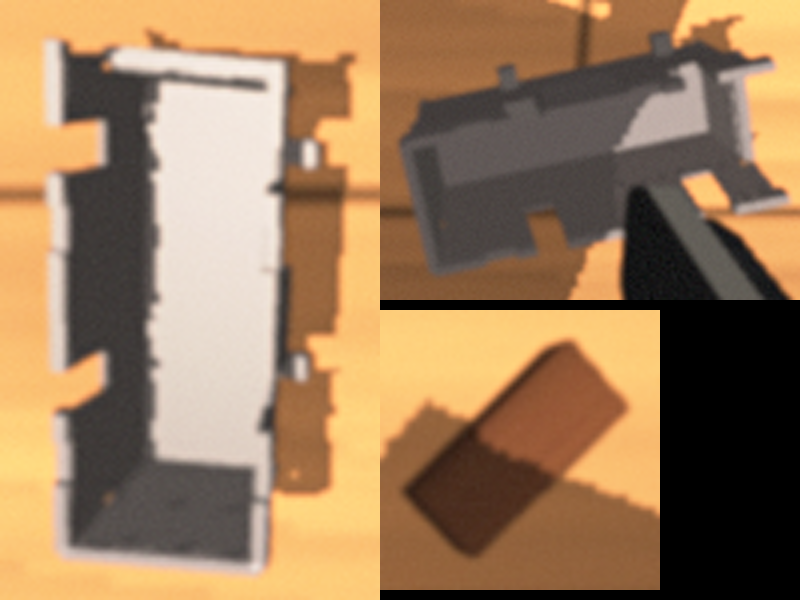

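The composite shows tote A's high end at bottom, its rim corners at (60,555) and (262,570), and its low end at top. The block is at lower right, with corners (405,492), (470,555), (628,408) and (570,342).

```bash
cat >> h.py <<'E'
def hd(v): return np.degrees(np.arctan2(v[1],v[0]))
E
python3 - <<'E'
from h import *
c=dict(np.load("pics/c1.npz"))
A=np.array([(48,40),(60,555),(262,570),(287,62)])/4+[130,95]
P=ray(c,A,60);P[3]=ray(c,A[3],60); print("A rim",P.round(1))
print("lens",[np.linalg.norm(P[i]-P[(i+1)%4]).round(1) for i in range(4)], hd(P[0]-P[1]),hd(P[3]-P[2]))
print("low edge ends z30",ray(c,np.array([(110,58),(288,66)])/4+[130,95],30).round(1))
print("feet",ray(c,np.array([(320,152),(309,367)])/4+[130,95],10).round(1))
B=(np.array([(405,492),(470,555),(628,408),(572,342)])-[380,310])/4+[290,70]
for z in(15,30):
    Q=ray(c,B,z); print("block",z,Q.mean(0).round(1),hd(Q[2]-Q[1]),hd(Q[3]-Q[0]),[np.linalg.norm(Q[i]-Q[(i+1)%4]).round(1) for i in range(4)])
E
```

```text
A rim [[633.  -27.4  60. ]
 [483.4 -13.8  60. ]
 [478.3 -74.8  60. ]
 [627.2 -90.8  60. ]]
lens [np.float64(150.2), np.float64(61.2), np.float64(149.8), np.float64(63.7)] -5.175153195112295 -6.13705132495765
low edge ends z30 [[627.8 -33.8  30. ]
 [625.4 -85.6  30. ]]
feet [[598.8 -90.7  10. ]
 [528.6 -83.6  10. ]]
block 15 [ 632.2 -231.6   15. ] -46.23823605569803 -48.156564144588636 [np.float64(28.2), np.float64(62.5), np.float64(26.0), np.float64(64.1)]
block 30 [ 632.3 -228.4   30. ] -46.23823605569808 -48.156564144588614 [np.float64(27.1), np.float64(60.0), np.float64(24.9), np.float64(61.6)]
```

```bash
python3 - <<'E'
from h import *
go([632,-230,80],-47)
go([632,-230,4],-47)
E
```

```text
row [1.443 1.586 3.408] [ 1.000e-03 -0.000e+00 -5.384e+00] turn 43.1
j6 [-0.38  0.41  1.65 -0.    1.09  1.2 ] cur closing -90.1 t 1.9
row [1.443 1.586 4.928] [ 1.000e-03 -0.000e+00 -5.384e+00] turn 43.1
j6 [-0.38  0.41  1.65 -0.    1.09  1.2 ] cur closing -90.1 t 1.9
```

```bash
python3 -m jog '[[1.44,1.59,3.4,0,0,-5.38,100],[1.44,1.59,3.4,0,0,-5.38,100],[1.44,1.59,3.4,0,0,-5.38,100],[1.44,1.59,3.4,0,0,-5.38,100],[1.44,1.59,3.4,0,0,-5.38,100],[1.44,1.59,3.4,0,0,-5.38,100],[1.44,1.59,4.2,0,0,-5.38,100],[1.44,1.59,4.92,0,0,-5.38,100],[1.44,1.59,4.92,0,0,-5.38,100],[1.44,1.59,4.92,0,0,-5.38,20],[1.44,1.59,4.92,0,0,-5.38,20],[1.44,1.59,4.92,0,0,-5.38,20],[1.44,1.59,4.92,0,0,-5.38,20],[1.44,1.59,4.92,0,0,-5.38,20],[1.44,1.59,4.92,0,0,-5.38,20],[1.44,1.59,4.5,0,0,-5.38,20],[1.44,1.59,3.5,0,0,-5.38,20],[1.44,1.59,2.5,0,0,-5.38,20],[1.44,1.59,2.5,0,0,-5.38,20]]' 50; python3 - <<'E'
from h import *
h=np.array([np.cos(np.radians(-5.7)),np.sin(np.radians(-5.7))]);c=np.array([555.5,-51.7])
go([*(c),130],-5.7)
go([*(c),10],-5.7)
E
```

```text
time: 4.28
tcp_pos: [633.8, -230.4, 131.7]
ee_rot: [0.003, 0.93, 0.367, 0.003]
contact_force: [-0.2, 0.9, -1.2]
grip_width: 0.714
finger_force: 54.3
row [ 1.292 -3.682  0.007] [ 0.067 -0.    -5.162] turn 41.3
j6 [-0.45  0.66  1.53 -0.    0.94  0.37] cur closing -47.0 t 4.28
row [ 1.284 -3.703  2.407] [ 0.067 -0.    -5.162] turn 41.3
j6 [-0.45  0.66  1.53 -0.    0.94  0.37] cur closing -47.0 t 4.28
```

```bash
python3 -m jog '[[1.29,-3.68,0,0.067,0,-5.16,20],[1.29,-3.68,0,0.067,0,-5.16,20],[1.29,-3.68,0,0.067,0,-5.16,20],[1.29,-3.68,0,0.067,0,-5.16,20],[1.29,-3.68,0,0.067,0,-5.16,20],[1.29,-3.68,0,0.067,0,-5.16,20],[1.29,-3.68,0.6,0.067,0,-5.16,20],[1.29,-3.68,0.6,0.067,0,-5.16,20]]'; python3 - <<'E'
from h import *
go([555.5,-51.7,8],-5.7)
cal=viewer.get_calibration("wrist"); im=viewer.get_image("wrist"); np.save("pics/w2.npy",im); np.savez("pics/c2.npz",**cal)
cv2.imwrite("pics/w2.png",cv2.resize(im[:,:,::-1],(800,600),interpolation=cv2.INTER_CUBIC))
E
```

```text
time: 5.28
tcp_pos: [553.0, -51.8, 93.9]
ee_rot: [-0.006, 0.743, 0.67, -0.003]
contact_force: [0.3, 0.6, -0.2]
grip_width: 0.711
finger_force: 54.3
row [1.000e-03 6.900e-02 1.718e+00] [-0.085 -0.025 -0.024] turn 0.2
j6 [-0.21  0.58  1.86  0.    0.72 -0.11] cur closing -5.9 t 5.28
```

View pics/w2.png

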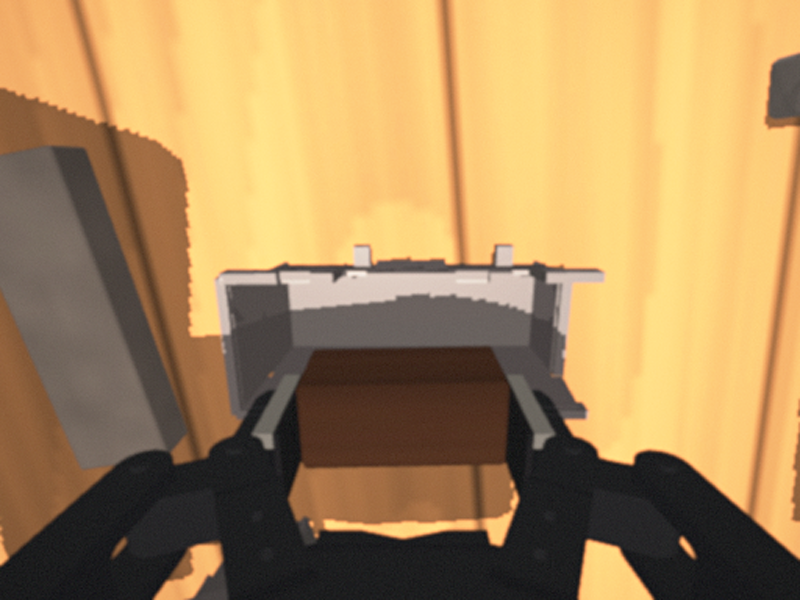

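```bash
python3 - <<'E'
from h import *
c=dict(np.load("pics/c2.npz"))
P=ray(c,np.array([(218,271),(603,271)])*.64,60); print(P.round(1)); d=P[1]-P[0]; print(hd(d),np.linalg.norm(d)); u=d/np.linalg.norm(d); n=np.array([u[1],-u[0],0]); m=P.mean(0)+n*32; print("centre",m.round(1))
print("foot",ray(c,np.array([(362,246),(503,246)])*.64,12).round(1))
E
```

```text
[[484.8 -10.7  60. ]
 [632.9 -25.6  60. ]]
-5.746025341520096 148.8153379259347
centre [555.7 -49.9  60. ]
foot [[536.2 -14.3  12. ]
 [604.  -21.1  12. ]]
```

```bash
python3 -m jog '[[0.01,0.06,0.6,-0.085,0,0,20],[0.01,0.06,1.2,-0.085,0,0,20],[0.01,0.06,1.55,-0.085,0,0,20],[0.01,0.06,1.68,-0.085,0,0,20],[0.01,0.06,1.70,-0.085,0,0,20],[0.01,0.06,1.70,-0.085,0,0,95],[0.01,0.06,1.70,-0.085,0,0,95],[0.01,0.06,1.70,-0.085,0,0,95],[0.01,0.06,1.70,-0.085,0,0,95],[0.01,0.06,1.0,-0.085,0,0,95],[0.01,0.06,0,-0.085,0,0,95],[0.01,0.06,-1,-0.085,0,0,95],[0.01,0.06,-2,-0.085,0,0,100],[0.01,0.06,-3,-0.085,0,0,100],[0.01,0.06,-3,-0.085,0,0,100],[0.01,0.06,-3,-0.085,0,0,100]]'; python3 - <<'E'
from h import *
cal=viewer.get_calibration("wrist"); im=viewer.get_image("wrist"); np.save("pics/w3.npy",im); np.savez("pics/c3.npz",**cal)
go([471,-200,250],None)
E
```

```text
time: 7.32
tcp_pos: [557.6, -51.4, 244.8]
ee_rot: [-0.0, 0.741, 0.671, 0.002]
contact_force: [0.3, 0.3, -0.7]
grip_width: 1.001
finger_force: 0.0
row [-3.128 -1.425 -0.129] [ 0.011 -0.024  0.   ] turn 0.0
j6 [-0.21  0.38  1.71  0.    1.05 -0.11] cur closing -5.7 t 7.38
```

```bash
python3 - <<'E'
from h import *
c=dict(np.load("pics/c1.npz"))
B=(np.array([(402,140),(437,270),(787,203),(773,64)])-[380,0])/3+[265,185]
P=ray(c,B,60); print(P.round(1),P.mean(0).round(1),[np.linalg.norm(P[i]-P[(i+1)%4]).round(1) for i in range(4)],hd(P[3]-P[0]),hd(P[2]-P[1]))
print(ray(c,(np.array([(506,80),(660,45)])-[380,0])/3+[265,185],10).round(1))
m=P.mean(0)
h=hd(P[3]-P[0]+P[2]-P[1])
go([m[0],m[1],150],h+90)
E
```

```text
[[ 485.9 -168.3   60. ]
 [ 426.1 -183.9   60. ]
 [ 457.4 -327.6   60. ]
 [ 518.1 -313.7   60. ]] [ 471.9 -248.4   60. ] [np.float64(61.8), np.float64(147.1), np.float64(62.3), np.float64(148.9)] -77.49547156410691 -77.71271859378322
[[ 493.1 -217.8   10. ]
 [ 509.7 -286.2   10. ]]
row [-4.095 -1.315  1.868] [ 0.015 -0.022 -2.263] turn 18.1
j6 [-0.21  0.38  1.71  0.    1.05 -0.11] cur closing -5.7 t 7.38
```

```bash
python3 -m jog '[[-4.1,-1.31,1.2,0,0,-2.26,100],[-4.1,-1.31,1.2,0,0,-2.26,100],[-4.1,-1.31,1.2,0,0,-2.26,100],[-4.1,-1.31,1.2,0,0,-2.26,100],[-4.1,-1.31,1.2,0,0,-2.26,100],[-4.1,-1.31,1.2,0,0,-2.26,100],[-4.1,-1.31,1.2,0,0,-2.26,100],[-4.1,-1.31,1.2,0,0,-2.26,100]]'; python3 - <<'E'
from h import *
cal=viewer.get_calibration("wrist"); im=viewer.get_image("wrist"); np.save("pics/w4.npy",im); np.savez("pics/c4.npz",**cal)
w3=np.load("pics/w3.npy")
a=cv2.resize(im,(533,400)); b=cv2.resize(w3[100:260,100:400],None,fx=0.85,fy=.85)
comp=np.zeros((400,800,3),np.uint8); comp[:,:533]=a; comp[:b.shape[0],533:533+b.shape[1]]=b
cv2.imwrite("pics/comp2.png",comp[:,:,::-1])
E
```

```text
time: 8.38
tcp_pos: [473.0, -248.0, 184.5]
ee_rot: [0.001, 0.626, 0.78, 0.002]
contact_force: [0.7, 0.3, -0.4]
grip_width: 0.998
finger_force: 0.0
```

View pics/comp2.png

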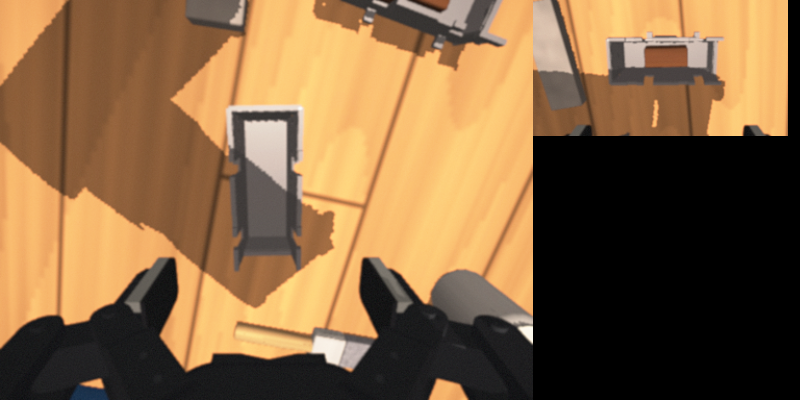

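The block is lying lengthwise in tote A. The right tote's high-end rim corners are at (227,107) and (302,107), and its low-end rim tips are at (236,268) and (299,267).

```bash
python3 - <<'E'
from h import *
c=dict(np.load("pics/c4.npz"))
P=ray(c,np.array([(227,106),(303,106),(299,267),(236,269)])*.9606,60)
print(P.round(1),P.mean(0).round(1),[np.linalg.norm(P[i]-P[(i+1)%4]).round(1) for i in range(4)],hd(P[3]-P[0]),hd(P[2]-P[1]))
go([472,-248,100],12.4); go([472,-248,37],12.4)
E
```

```text
[[ 424.2 -181.    60. ]
 [ 485.1 -167.6   60. ]
 [ 517.8 -311.2   60. ]
 [ 459.2 -326.2   60. ]] [ 471.6 -246.5   60. ] [np.float64(62.3), np.float64(147.3), np.float64(60.4), np.float64(149.3)] -76.45200684920376 -77.18912458277873
row [ 0.004 -0.026  1.691] [ 0.031 -0.013  0.006] turn -0.0
j6 [-0.61  0.42  1.84  0.01  0.88 -0.83] cur closing 12.4 t 8.43
row [ 2.000e-03 -3.200e-02  2.951e+00] [ 0.031 -0.013  0.006] turn -0.0
j6 [-0.61  0.42  1.84  0.01  0.88 -0.83] cur closing 12.4 t 8.43
```

```bash
python3 -m jog '[[0.01,-0.03,1,0.03,0,-0.05,100],[0.01,-0.03,2,0.03,0,-0.05,100],[0.01,-0.03,2.8,0.03,0,-0.05,100],[0.01,-0.03,3.12,0.03,0,-0.05,100],[0.01,-0.03,3.12,0.03,0,-0.05,100],[0.01,-0.03,3.12,0.03,0,-0.05,30],[0.01,-0.03,3.12,0.03,0,-0.05,30],[0.01,-0.03,3.12,0.03,0,-0.05,30],[0.01,-0.03,3.12,0.03,0,-0.05,30],[0.01,-0.03,3.12,0.03,0,-0.05,30],[0.01,-0.03,3.12,0.03,0,-0.05,30],[0.01,-0.03,2.8,0.03,0,-0.05,30],[0.01,-0.03,2,0.03,0,-0.05,30],[0.01,-0.03,1,0.03,0,-0.05,30],[0.01,-0.03,0,0.03,0,-0.05,30],[0.01,-0.03,0,0.03,0,-0.05,30]]' 60; python3 - <<'E'
from h import *
go([555.6,-51.2,180],-95.7)
cal=viewer.get_calibration("wrist"); im=viewer.get_image("wrist"); np.save("pics/w5.npy",im); np.savez("pics/c5.npz",**cal)
cv2.imwrite("pics/w5.png",cv2.resize(im[:,:,::-1],(800,600),interpolation=cv2.INTER_CUBIC))
p,r,s=pose(); print(p); np.savez("pics/p5.npz",p=p,m=r.as_matrix())
E
```

```text
time: 10.42
tcp_pos: [472.1, -249.3, 189.2]
ee_rot: [0.003, 0.624, 0.781, 0.001]
contact_force: [-0.1, -0.4, -1.4]
grip_width: 0.739
finger_force: 67.0
row [3.496 2.505 0.184] [ 0.015  0.049 -8.94 ] turn 71.5
j6 [-0.61  0.41  1.84  0.    0.89 -0.83] cur closing 12.8 t 10.43
[ 471.27649924 -248.79607464  186.83929939]
```

View pics/w5.png

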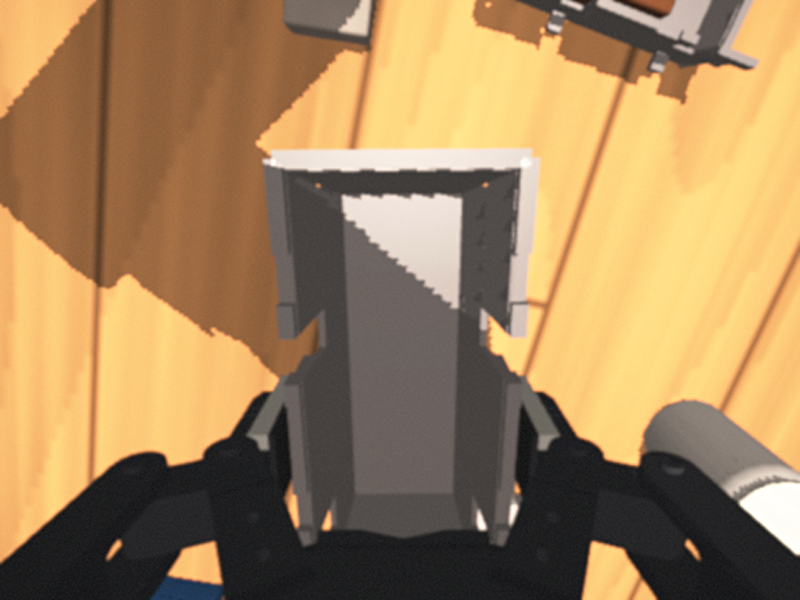

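```bash
python3 - <<'E'
from h import *
c=dict(np.load("pics/c5.npz")); q=np.load("pics/p5.npz")
P=ray(c,np.array([(268,149),(537,149),(302,540),(503,540)])*.64,q["p"][2]+31.5)
T=(P-q["p"])@q["m"]; print(T.round(1), "width",T[1,1]-T[0,1],"ctr x",T[:2,0].mean()-75)
go([555.6,-51.2,180],-95.7)
E
```

```text
[[ 76.6 -30.2 -31.7]
 [ 76.6  31.6 -31.5]
 [-34.7 -29.5 -31.5]
 [-35.   30.8 -31.4]] width 61.77009224797867 ctr x 1.557568573206595
row [3.481 2.518 0.14 ] [ 0.012  0.02  -8.94 ] turn 71.5
j6 [-0.61  0.41  1.84  0.    0.89 -0.83] cur closing 12.8 t 10.47
```

```bash
python3 -m jog '[[3.49,2.49,0.14,0,0,13.56,30],[3.49,2.49,0.14,0,0,13.56,30],[3.49,2.49,0.14,0,0,13.56,30],[3.49,2.49,0.14,0,0,13.56,30],[3.49,2.49,0.14,0,0,13.56,30],[3.49,2.49,0.14,0,0,13.56,30],[3.49,2.49,0.14,0,0,13.56,30],[3.49,2.49,0.14,0,0,13.56,30],[3.49,2.49,0.14,0,0,13.56,30],[3.49,2.49,0.14,0,0,13.56,30],[3.49,2.49,0.14,0,0,13.56,30],[3.49,2.49,0.14,0,0,13.56,30],[3.49,2.49,0.14,0,0,13.56,30],[3.49,2.49,0.14,0,0,13.56,30]]'; python3 - <<'E'
from h import *
go([554,-51,125],-95.7)
E
```

```text
time: 12.22
tcp_pos: [553.8, -50.9, 177.5]
ee_rot: [-0.001, 0.999, -0.049, -0.001]
contact_force: [0.7, 0.3, -1.5]
grip_width: 0.739
finger_force: 66.8
row [0.006 0.003 1.05 ] [-0.014  0.008  0.006] turn -0.0
j6 [-0.21  0.46  1.79  0.    0.9   1.46] cur closing -95.7 t 12.22
```

```bash
python3 -m jog '[[0,0,0.6,0,0,0,30],[0,0,1.2,0,0,0,30],[0,0,1.45,0,0,0,30],[0,0,1.45,0,0,0,30]]'; python3 - <<'E'
from h import *
cal=viewer.get_calibration("wrist"); im=viewer.get_image("wrist"); np.save("pics/w6.npy",im); np.savez("pics/c6.npz",**cal)
p,r,s=pose(); print(p); np.savez("pics/p6.npz",p=p,m=r.as_matrix())
cv2.imwrite("pics/w6.png",cv2.resize(im[40:220,130:380,::-1],None,fx=3.2,fy=3.2,interpolation=cv2.INTER_CUBIC))
E
```

```text
time: 12.72
tcp_pos: [553.8, -50.8, 104.9]
ee_rot: [-0.001, 0.999, -0.05, -0.001]
contact_force: [0.7, -0.5, -1.5]
grip_width: 0.743
finger_force: 66.8
[554.15411169 -50.85292184 105.62818119]
```

View pics/w6.png

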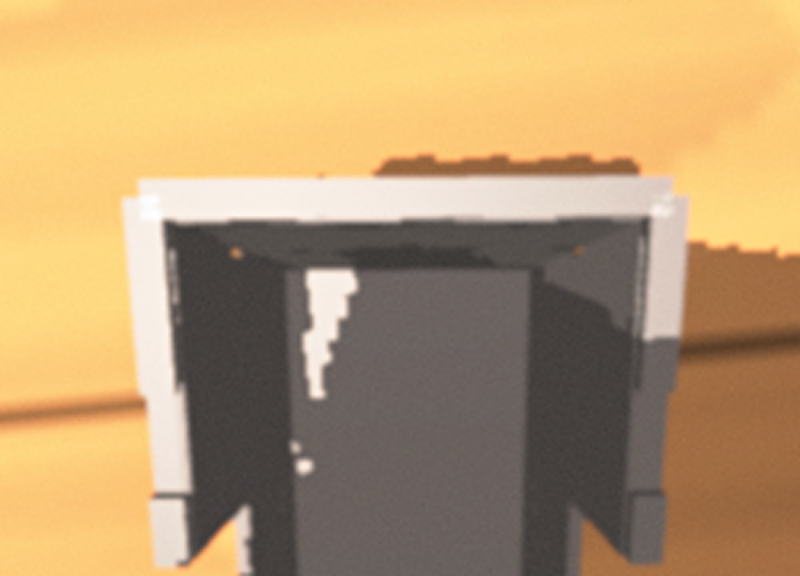

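```bash
python3 -m jog '[[0,0,0.15,0,0,0,30],[0,0,0.3,0,0,0,30],[0,0,0.4,0,0,0,30],[0,0,0.46,0,0,0,30],[0,0,0.46,0,0,0,30]]'; python3 -m jog '[[0,0,0.04,0,0,0,30],[0,0,0.06,0,0,0,30],[0,0,0.06,0,0,0,30]]'
```

```text
time: 13.4
tcp_pos: [553.8, -50.8, 82.3]
ee_rot: [-0.001, 0.999, -0.05, -0.0]
contact_force: [-1.6, -0.2, 0.1]
grip_width: 0.74
finger_force: 67.0
time: 13.78
tcp_pos: [554.0, -50.8, 81.9]
ee_rot: [-0.001, 0.999, -0.05, 0.001]
contact_force: [-11.0, 1.5, 33.1]
grip_width: 0.74
finger_force: 71.3
```

```bash
python3 -m jog '[[0,0,-0.05,0,0,0,30],[-0.03,0,-0.05,0,0,0,30],[-0.03,0,-0.02,0,0,0,30],[-0.03,0,0,0,0,0,30],[-0.03,0,0,0,0,0,30]]';  python3 - <<'E'
from h import *
import numpy as np
Z=[]
for i in range(3):
    viewer.get_image("wrist"); p,r,s=pose(); Z.append(np.r_[p,s["contact_force"]])
print(np.mean(Z,0).round(2),np.std(Z,0).round(2))
E
```

```text
time: 14.4
tcp_pos: [553.6, -50.8, 81.9]
ee_rot: [-0.001, 0.999, -0.05, 0.002]
contact_force: [-5.7, 2.0, 33.9]
grip_width: 0.737
finger_force: 71.4
[553.59 -50.8   81.94  -5.84   1.27  34.36] [0.   0.01 0.01 0.78 0.18 0.74]
```

```bash
python3 - <<'E'
from h import *
for i in range(2):
    viewer.get_image("wrist"); s=monitor.read_state(); print(s["contact_force"].round(1),s["wrist_torque"].round(3))
E
python3 -m jog '[[-0.03,0,-0.05,0,0,0,30],[-0.08,0,-0.05,0,0,0,30],[-0.08,0,-0.03,0,0,0,30],[-0.08,0,-0.02,0,0,0,30],[-0.08,0,-0.02,0,0,0,30]]';  python3 - <<'E'
from h import *
for i in range(2):
    viewer.get_image("wrist"); s=monitor.read_state(); print(s["tcp_pos"].round(2),s["contact_force"].round(1),s["wrist_torque"].round(3))
E
```

```text
[-5.6  1.2 35.6] [ 0.08   1.161 -0.011]
[-5.7  2.3 34.7] [ 0.019  1.111 -0.047]
time: 15.28
tcp_pos: [550.6, -50.6, 82.0]
ee_rot: [-0.0, 0.999, -0.05, 0.003]
contact_force: [3.3, 0.6, 21.9]
grip_width: 0.737
finger_force: 69.9
[550.53 -50.56  82.02] [ 4.4  1.6 21.5] [-0.029 -0.354  0.017]
[550.55 -50.58  82.05] [ 3.6  0.9 22.7] [-0.063 -0.349  0.002]
```

```bash
Q='import sys;from plant import monitor;s=monitor.read_state();print(s["tcp_pos"].round(2),s["contact_force"].round(1),s["wrist_torque"].round(2))'
python3 -m jog '[[0.03,0,-0.02,0,0,0,30],[0.03,0,-0.02,0,0,0,30]]' >/dev/null; python3 -c "$Q"
python3 -m jog '[[0.03,0,0,0,0,0,30],[0.03,0,0,0,0,0,30]]' >/dev/null; python3 -c "$Q"
python3 -m jog '[[0.03,0,0,0,0,0,30],[0.03,0,0,0,0,0,30]]' >/dev/null; python3 -c "$Q"
python3 -m jog '[[0.03,0,0,0,0,0,30],[0.03,0,0,0,0,0,30]]' >/dev/null; python3 -c "$Q"
```

```text
[550.61 -50.58  82.09] [-0.4  0.7 15.7] [-0.21  0.07 -0.01]
[550.76 -50.57  82.05] [-7.4 -0.9 20. ] [-0.36  1.21 -0.01]
[550.93 -50.53  82.04] [-14.4   0.1  25.3] [-0.38  2.18 -0.1 ]
[551.17 -50.52  82.1 ] [-20.    0.2  31.3] [-0.41  3.28 -0.08]
```

```bash
Q='import sys;from plant import monitor;s=monitor.read_state();print(s["tcp_pos"].round(2),s["contact_force"].round(1),s["wrist_torque"].round(2))'
python3 -m jog '[[0,0,-0.02,0,0,0,30],[0,0,-0.02,0,0,0,30]]' >/dev/null; python3 -c "$Q"
python3 -m jog '[[0,0,-0.02,0,0,0,30],[0,0,-0.02,0,0,0,30]]' >/dev/null; python3 -c "$Q"
python3 -m jog '[[0,0,-0.01,0,0,0,30],[0,0,-0.01,0,0,0,30]]' >/dev/null; python3 -c "$Q"
```

```text
[553.21 -50.64  82.15] [-7.2  0.7 12.1] [-0.17  1.01 -0.06]
[554.13 -50.78  82.64] [-0.1  0.1 -1.7] [-0.03 -0.04 -0.06]
[554.33 -50.8   83.5 ] [-0.3  0.6 -2.5] [-0.    0.01  0.03]
```

```bash
Q='import sys;from plant import monitor;s=monitor.read_state();print(s["tcp_pos"].round(2),s["contact_force"].round(1),s["wrist_torque"].round(2))'
python3 -m jog '[[0.04,0,0.01,0,0,0,30],[0.04,0,0.01,0,0,0,30],[0.04,0,0.01,0,0,0,30]]' >/dev/null; python3 -c "$Q"
python3 -m jog '[[0.04,0,0,0,0,0,30],[0.04,0,0,0,0,0,30],[0.04,0,0,0,0,0,30]]' >/dev/null; python3 -c "$Q"
python3 -m jog '[[0.03,0,0,0,0,0,30],[0.03,0,0,0,0,0,30]]' >/dev/null; python3 -c "$Q"
```

```text
[556.2  -51.    83.11] [-1.5  0.  -1.5] [ 0.05  0.26 -0.01]
[558.54 -51.25  83.24] [-1.  -0.1 -2.3] [0.01 0.1  0.03]
[559.89 -51.39  83.24] [-1.7 -0.1 -2.3] [0.07 0.26 0.02]
```

```bash
python3 - <<'E'
from h import *
im=viewer.get_image("scene"); np.save("pics/s2.npy",im); o=np.load("pics/scene0.npy")
f=lambda x: cv2.resize(x[130:230,200:310],None,fx=3.6,fy=5.4,interpolation=cv2.INTER_CUBIC)
cv2.imwrite("pics/s2.png",np.hstack([f(o),f(im)])[:,:,::-1])
E
```

```text
(no output)
```

View pics/s2.png

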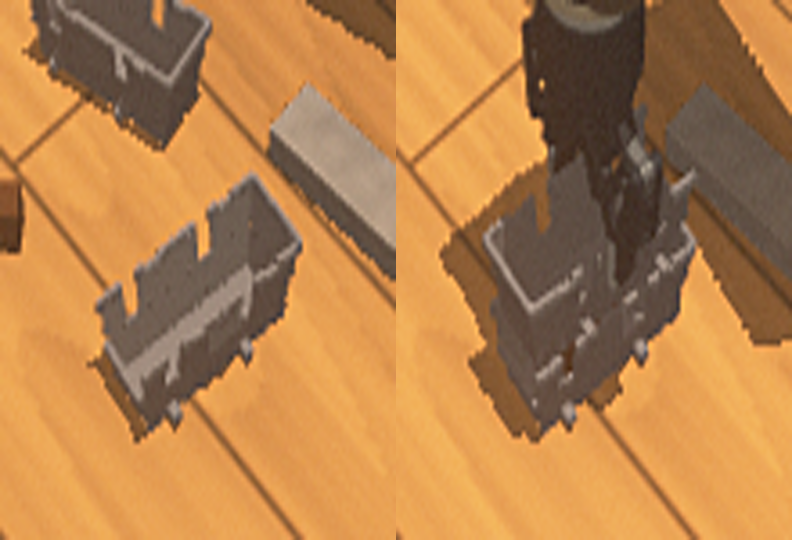

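```bash
cat >> h.py <<'E'
def shiftA(im,o):
    cal=viewer.get_calibration("scene"); out=[]
    up=lambda x: cv2.cvtColor(cv2.resize(x,None,fx=8,fy=8,interpolation=cv2.INTER_CUBIC),cv2.COLOR_RGB2GRAY)
    for u,v in((248,207),(268,195)):
        t=up(o[v-5:v+6,u-5:u+7]); w=up(im[v-10:v+11,u-10:u+12])
        r=cv2.matchTemplate(w,t,cv2.TM_CCOEFF_NORMED); _,m,_,l=cv2.minMaxLoc(r)
        d=np.array(l)/8-5; a=ray(cal,(u,v),10)[0]; b=ray(cal,np.array([u,v])+d,10)[0]
        out.append((round(m,2),d,(b-a)[:2].round(1)))
    return out
E
python3 - <<'E'
from h import *
print(shiftA(np.load("pics/s2.npy"),np.load("pics/scene0.npy")))
E
```

```text
[(0.95, array([-0.5 ,  0.25]), array([ 1.6, -0.3])), (0.98, array([-0.375,  0.25 ]), array([ 1.4, -0.1]))]
```

```bash
Q='import sys;from plant import monitor;s=monitor.read_state();print(s["tcp_pos"].round(2),s["contact_force"].round(1),s["wrist_torque"].round(2))'
python3 -m jog '[[0,0,-0.12,0,0,0,30],[0.12,0,-0.12,0,0,0,30],[0.12,0,-0.12,0,0,0,30],[0.12,0,-0.04,0,0,0,30],[0.12,0,-0.04,0,0,0,30]]' >/dev/null; python3 -c "$Q"
python3 -m jog '[[0,0,0.03,0,0,0,30],[0,0,0.03,0,0,0,30]]' >/dev/null; python3 -c "$Q"
python3 -m jog '[[0,0,0.03,0,0,0,30],[0,0,0.03,0,0,0,30]]' >/dev/null; python3 -c "$Q"
```

```text
[565.94 -52.06  85.24] [-0.9 -0.8  1.9] [-0.18 -0.03 -0.02]
[566.1  -52.04  85.  ] [-2.9  0.5 16.4] [-0.12  0.75 -0.05]
[566.23 -52.02  84.84] [-7.9  0.9 31.9] [-0.02  1.6  -0.03]
```

```bash
Q='import sys;from plant import monitor;s=monitor.read_state();print(s["tcp_pos"].round(2),s["contact_force"].round(1),s["wrist_torque"].round(2))'
python3 -m jog '[[0,0,-0.14,0,0,0,30],[-0.1,0.02,-0.14,0,0,0,30],[-0.21,0.02,-0.14,0,0,0,30],[-0.21,0.02,-0.14,0,0,0,30]]' >/dev/null; python3 -c "$Q"
python3 -m jog '[[0,0,0.05,0,0,0,30],[0,0,0.09,0,0,0,30],[0,0,0.12,0,0,0,30],[0,0,0.12,0,0,0,30]]' >/dev/null; python3 -c "$Q"
python3 -m jog '[[0,0,0.02,0,0,0,30],[0,0,0.02,0,0,0,30]]' >/dev/null; python3 -c "$Q"
```

```text
[554.61 -51.85  88.76] [-0.3  0.8 -2.7] [-0.02 -0.01  0.02]
[555.22 -51.89  83.02] [ 0.8 -0.2 -2.2] [-0.01  0.01 -0.01]
[555.34 -51.94  82.34] [1.4 0.8 0.2] [-0.01  0.01  0.03]
```

```bash
python3 -m jog '[[0,0,0.01,0,0,0,30],[0,0,0.01,0,0,0,60],[0,0,0.01,0,0,0,100],[0,0,0.01,0,0,0,100],[0,0,0.01,0,0,0,100],[0,0,0.01,0,0,0,100],[0,0,-0.5,0,0,0,100],[0,0,-1.5,0,0,0,100],[0,0,-2.5,0,0,0,100],[0,0,-3.5,0,0,0,100],[0,0,-3.5,0,0,0,100],[0,0,-3.5,0,0,0,100]]'; python3 - <<'E'
from h import *
im=viewer.get_image("scene"); print(shiftA(im,np.load("pics/scene0.npy")))
cal=viewer.get_calibration("wrist"); im=viewer.get_image("wrist"); np.save("pics/w7.npy",im); np.savez("pics/c7.npz",**cal)
go([620,242,250],-90)
E
```

```text
time: 22.05
tcp_pos: [555.0, -52.1, 256.7]
ee_rot: [-0.001, 0.999, -0.05, -0.001]
contact_force: [0.0, 0.0, -1.0]
grip_width: 0.998
finger_force: 0.0
[(0.98, array([-0.5 ,  0.25]), array([ 1.6, -0.3])), (0.98, array([-0.375,  0.25 ]), array([ 1.4, -0.1]))]
row [ 0.711 -5.983  0.13 ] [-0.016  0.019 -0.713] turn 5.7
j6 [-0.21  0.37  1.69  0.    1.08  1.46] cur closing -95.7 t 22.15
```

```bash
python3 -m jog '[[0.7,-5.98,0.13,0,0,-0.7,100],[0.7,-5.98,0.13,0,0,-0.7,100],[0.7,-5.98,0.13,0,0,-0.7,100],[0.7,-5.98,0.13,0,0,-0.7,100],[0.7,-5.98,0.13,0,0,-0.7,100],[0.7,-5.98,0.13,0,0,-0.7,100],[0.7,-5.98,0.13,0,0,-0.7,100],[0.7,-5.98,0.13,0,0,-0.7,100],[0.7,-5.98,0.13,0,0,-0.7,100]]'; python3 - <<'E'
from h import *
cal=viewer.get_calibration("wrist"); im=viewer.get_image("wrist"); np.save("pics/w8.npy",im); np.savez("pics/c8.npz",**cal)
hsv=cv2.cvtColor(im,cv2.COLOR_RGB2HSV); m=((hsv[...,1]<70)&(hsv[...,2]>60)).astype(np.uint8)
m[260:]=0
n,l,st,ce=cv2.connectedComponentsWithStats(m)
for i in range(1,n):
    if st[i,4]>100: print(st[i],ce[i].round(1),ray(cal,ce[i],16)[0].round(1))
print(pose()[0], pose()[2]["joints"].round(2))
E
```

```text
time: 23.28
tcp_pos: [620.0, 240.7, 251.4]
ee_rot: [-0.001, 1.0, -0.002, -0.0]
contact_force: [0.2, 0.2, 0.3]
grip_width: 1.004
finger_force: 0.0
[ 417    0   36   72 2126] [434.6  36.2] [766.7  39.8  16. ]
[ 327    2   76   73 4046] [364.8  38.5] [764.8 118.7  16. ]
[ 91  71  28  84 374] [104.4 111. ] [686.1 428.   16. ]
[237 110  32  33 821] [252.9 126.1] [667.7 247.   16. ]
[ 162  133   47   46 1671] [185.  155.2] [631.8 333.7  16. ]
[ 457  155   55  105 1652] [478.  203.9] [565.4 -52.1  16. ]
[  0 190  18  66 642] [  5.7 232.4] [525.5 588.9  16. ]
[488 203  24  57 811] [502.8 233.3] [522.5 -95.3  16. ]
[354 247  20  13 135] [363.1 253.5] [492.   93.5  16. ]
[142 248  19  12 119] [152.6 253.8] [492.3 389.8  16. ]
[619.99341224 240.92769724 251.43716551] [0.27 0.53 1.43 0.   1.18 1.84]
```

```bash
python3 - <<'E'
from h import *
go([667.5,246.5,2],-40)
E
```

```text
row [ 0.951 -0.105  4.989] [-1.300e-02 -4.000e-03 -6.271e+00] turn 50.2
j6 [0.27 0.53 1.43 0.   1.18 1.84] cur closing -90.2 t 23.32
```

```bash
python3 -m jog '[[0.95,-0.1,1,0,0,-6.27,75],[0.95,-0.1,2,0,0,-6.27,75],[0.95,-0.1,3,0,0,-6.27,75],[0.95,-0.1,3,0,0,-6.27,75],[0.95,-0.1,3,0,0,-6.27,75],[0.95,-0.1,3,0,0,-6.27,75],[0.95,-0.1,4,0,0,-6.27,75],[0.95,-0.1,4.7,0,0,-6.27,75],[0.95,-0.1,4.99,0,0,-6.27,75],[0.95,-0.1,4.99,0,0,-6.27,75],[0.95,-0.1,4.99,0,0,-6.27,10],[0.95,-0.1,4.99,0,0,-6.27,10],[0.95,-0.1,4.99,0,0,-6.27,10],[0.95,-0.1,4.99,0,0,-6.27,10],[0.95,-0.1,4.99,0,0,-6.27,10],[0.95,-0.1,4.99,0,0,-6.27,10],[0.95,-0.1,4.99,0,0,-6.27,10]]' 60;  python3 -m jog '[[0,0,-0.3,0,0,0,10],[0,0,-1.3,0,0,0,10],[0,0,-2.3,0,0,0,10],[0,0,-3.3,0,0,0,10],[0,0,-3.3,0,0,0,10]]'; python3 - <<'E'
from h import *
cal=viewer.get_calibration("wrist"); im=viewer.get_image("wrist"); np.save("pics/w9.npy",im); p,r,s=pose()
hsv=cv2.cvtColor(im,cv2.COLOR_RGB2HSV); m=((hsv[...,1]<70)&(hsv[...,2]>60)).astype(np.uint8)
n,l,st,ce=cv2.connectedComponentsWithStats(m)
for i in range(1,n):
    if st[i,4]>150: print(st[i],ce[i].round(1),r.inv().apply(ray(cal,ce[i],p[2]+20)[0]-p).round(1))
go([557.1,-51.5,200],-5.7)
E
```

```text
time: 25.45
tcp_pos: [668.1, 247.5, 3.8]
ee_rot: [-0.001, 0.906, 0.423, 0.002]
contact_force: [-1.9, -0.2, 7.8]
grip_width: 0.445
finger_force: 60.8
time: 26.08
tcp_pos: [668.8, 247.3, 172.6]
ee_rot: [-0.0, 0.906, 0.423, 0.004]
contact_force: [1.2, 0.2, -3.2]
grip_width: 0.443
finger_force: 61.3
[106   0  51  67 535] [130.4  32.1] [101.2 -47.4 -19.6]
[ 141  112   63   58 2872] [171.7 140. ] [ 60.8 -35.1 -19.8]
[ 360  182  130  112 7396] [419.1 233.1] [ 18.5  74.7 -19.9]
[ 216  218   84   90 5912] [257.9 263.2] [  3.3   0.8 -20. ]
[  17  227   92  101 3250] [ 70.4 272.3] [ -1.5 -88.4 -20.1]
[194 237  23  45 474] [204.9 258.2] [  5.9 -24.1 -20. ]
[299 237  24  45 481] [310.5 258.3] [  5.8  25.6 -20. ]
row [-5.995  2.138 -0.635] [ 0.014 -0.028 -4.281] turn 34.2
j6 [0.26 0.67 1.39 0.   1.08 0.96] cur closing -39.9 t 26.12
```

```bash
python3 - <<'E'
from h import *
im=np.load("pics/w7.npy"); c=dict(np.load("pics/c7.npz"))
hsv=cv2.cvtColor(im,cv2.COLOR_RGB2HSV); m=((hsv[...,1]<75)).astype(np.uint8)
n,l,st,ce=cv2.connectedComponentsWithStats(m)
C=[i for i in range(1,n) if st[i,4]>1500]; print([(i,st[i].tolist()) for i in C])
b=l[150,256] or max(C,key=lambda i:-np.hypot(*(ce[i]-[256,170]))); print("b",b)
ys,xs=np.where(l==b)
u=np.array([np.cos(np.radians(-5.7)),np.sin(np.radians(-5.7))]);nn=np.array([-u[1],u[0]])
for v in range(ys.min(),ys.max()+1,6):
    r=xs[ys==v]; P=ray(c,[(r.min()-.5,v),(r.max()+.5,v)],112)[:,:2]-[557,-52]
    print(v,r.min(),r.max(),(P@u).round(1),(P@nn).round(1),"mid",(P@nn).mean().round(1))
E
```

```text
[(1, [16, 0, 93, 33, 1994]), (5, [223, 99, 69, 150, 8692]), (6, [0, 222, 97, 80, 5319]), (7, [0, 247, 512, 137, 34310]), (8, [202, 248, 113, 53, 3976])]
b 5
99 248 289 [76.  75.9] [  9.2 -29.1] mid -9.9
105 223 291 [70.7 70.7] [ 32.2 -31.1] mid 0.6
111 223 291 [65.4 65.4] [ 32.4 -31.3] mid 0.6
117 223 291 [60. 60.] [ 32.6 -31.4] mid 0.6
123 223 290 [54.6 54.6] [ 32.8 -30.7] mid 1.1
129 224 290 [49.1 49.1] [ 32.1 -30.9] mid 0.6
135 224 290 [43.6 43.6] [ 32.3 -31. ] mid 0.6
141 224 290 [37.9 37.9] [ 32.4 -31.2] mid 0.6
147 225 290 [32.2 32.2] [ 31.7 -31.4] mid 0.1
153 229 284 [26.5 26.5] [ 28.  -25.8] mid 1.1
159 229 283 [20.7 20.7] [ 28.2 -25. ] mid 1.6
165 226 289 [14.8 14.8] [ 31.3 -31. ] mid 0.1
171 227 289 [8.8 8.8] [ 30.5 -31.2] mid -0.3
177 227 289 [2.8 2.8] [ 30.7 -31.4] mid -0.3
183 227 289 [-3.4 -3.3] [ 30.9 -31.6] mid -0.3
189 226 289 [-9.5 -9.5] [ 32.1 -31.8] mid 0.2
195 227 289 [-15.8 -15.8] [ 31.3 -31.9] mid -0.3
201 227 288 [-22.1 -22.1] [ 31.5 -31.1] mid 0.2
207 228 288 [-28.6 -28.5] [ 30.6 -31.3] mid -0.3
213 228 288 [-35.1 -35. ] [ 30.8 -31.5] mid -0.3
219 231 282 [-41.7 -41.6] [ 27.9 -25.6] mid 1.2
225 232 283 [-48.3 -48.3] [ 27.1 -26.7] mid 0.2
231 228 288 [-55.1 -55. ] [ 31.4 -32.1] mid -0.3
237 228 287 [-61.9 -61.9] [ 31.6 -31.3] mid 0.2
243 229 287 [-68.9 -68.8] [ 30.8 -31.5] mid -0.3
```

```bash
python3 -m jog '[[-5.98,2.14,-0.63,0,0,-4.28,10],[-5.98,2.14,-0.63,0,0,-4.28,10],[-5.98,2.14,-0.63,0,0,-4.28,10],[-5.98,2.14,-0.63,0,0,-4.28,10],[-5.98,2.14,-0.63,0,0,-4.28,10],[-5.98,2.14,-0.63,0,0,-4.28,10],[-5.98,2.14,-0.63,0,0,-4.28,10],[-5.98,2.14,-0.63,0,0,-4.28,10],[-5.98,2.14,-0.63,0,0,-4.28,10],[-5.98,2.14,-0.63,0,0,-4.28,10]]'; python3 - <<'E'
from h import *
go([557,-50.5,60],-5.5)
E
```

```text
time: 27.38
tcp_pos: [557.6, -50.3, 197.5]
ee_rot: [-0.001, 0.741, 0.671, 0.0]
contact_force: [-0.0, -0.4, -2.8]
grip_width: 0.44
finger_force: 61.4
row [-0.01  -0.008  2.75 ] [-0.007 -0.014 -0.017] turn 0.1
j6 [-0.21  0.44  1.76  0.    0.95 -0.11] cur closing -5.6 t 27.38
```

```bash
python3 -m jog '[[-0.01,-0.01,1,0,0,0,10],[-0.01,-0.01,1.8,0,0,0,10],[-0.01,-0.01,2.3,0,0,0,10],[-0.01,-0.01,2.6,0,0,0,10],[-0.01,-0.01,2.68,0,0,0,10],[-0.01,-0.01,2.68,0,0,0,10]]'; python3 -m jog '[[0,0,0.04,0,0,0,10],[0,0,0.06,0,0,0,10],[0,0,0.06,0,0,0,10]]'
```

```text
time: 28.12
tcp_pos: [557.2, -51.3, 64.2]
ee_rot: [-0.001, 0.741, 0.671, 0.001]
contact_force: [-0.2, 0.3, -2.3]
grip_width: 0.444
finger_force: 61.3
time: 28.5
tcp_pos: [556.9, -51.3, 61.0]
ee_rot: [-0.001, 0.741, 0.671, 0.001]
contact_force: [-0.1, 0.3, -2.3]
grip_width: 0.44
finger_force: 61.3
```

```bash
python3 -m jog '[[0.01,0,0.03,0,0,0,10],[0.01,0,0.04,0,0,0,10],[0.01,0,0.04,0,0,0,10]]'; python3 -m jog '[[0,0,0,0,0,0,70],[0,0,0,0,0,0,95],[0,0,0,0,0,0,95],[0,0,0,0,0,0,95],[0,0,-0.5,0,0,0,95],[0,0,-1.5,0,0,0,95],[0,0,-2.5,0,0,0,95],[0,0,-3.5,0,0,0,100],[0,0,-4,0,0,0,100],[0,0,-4,0,0,0,100]]'; python3 - <<'E'
from h import *
cal=viewer.get_calibration("wrist"); im=viewer.get_image("wrist"); np.save("pics/w10.npy",im); np.savez("pics/c10.npz",**cal)
sc=viewer.get_image("scene"); print(shiftA(sc,np.load("pics/scene0.npy")))
a=im[100:300,120:380]; 
cv2.imwrite("pics/v10.png",np.hstack([cv2.resize(a,(520,400)),cv2.resize(sc[120:240,200:284],(280,400))])[:,:,::-1])
go([456,262,230],None); go([456,262,230],-25)
E
```

```text
time: 28.88
tcp_pos: [556.9, -50.8, 58.9]
ee_rot: [-0.001, 0.741, 0.671, 0.001]
contact_force: [-0.5, 0.7, 0.4]
grip_width: 0.44
finger_force: 61.7
time: 30.12
tcp_pos: [557.4, -51.2, 260.5]
ee_rot: [0.001, 0.741, 0.671, 0.002]
contact_force: [-0.3, 0.3, -0.6]
grip_width: 1.0
finger_force: 0.0
[(0.98, array([-0.5  ,  0.375]), array([1.9, 0. ])), (0.98, array([-0.375,  0.25 ]), array([ 1.4, -0.1]))]
row [ 6.03  -2.624  0.576] [-0.01  -0.014 -0.   ] turn 0.0
j6 [-0.21  0.37  1.69  0.    1.09 -0.11] cur closing -5.7 t 30.23
row [ 6.03  -2.624  0.576] [-0.012 -0.012  2.412] turn -19.3
j6 [-0.21  0.37  1.69  0.    1.09 -0.11] cur closing -5.7 t 30.23
```

```bash
python3 -m jog '[[6.03,-2.62,0.58,0,0,2.41,100],[6.03,-2.62,0.58,0,0,2.41,100],[6.03,-2.62,0.58,0,0,2.41,100],[6.03,-2.62,0.58,0,0,2.41,100],[6.03,-2.62,0.58,0,0,2.41,100],[6.03,-2.62,0.58,0,0,2.41,100],[6.03,-2.62,0.58,0,0,2.41,100],[6.03,-2.62,0.58,0,0,2.41,100],[6.03,-2.62,0.58,0,0,2.41,100],[6.03,-2.62,0.58,0,0,2.41,100]]'; cat >> h.py <<'E'
def rows(im,c,ctr,head,z,seed=None,step=8):
    hsv=cv2.cvtColor(im,cv2.COLOR_RGB2HSV); m=(hsv[...,1]<75).astype(np.uint8)
    n,l,st,ce=cv2.connectedComponentsWithStats(m)
    C=[i for i in range(1,n) if st[i,4]>1000]
    b=min(C,key=lambda i:np.hypot(*(ce[i]-(seed or [256,170])))); print(st[b],ce[b])
    ys,xs=np.where(l==b); u=np.array([np.cos(np.radians(head)),np.sin(np.radians(head))]);nn=np.array([-u[1],u[0]])
    for v in range(ys.min(),ys.max()+1,step):
        r=xs[ys==v]; P=ray(c,[(r.min()-.5,v),(r.max()+.5,v)],z)[:,:2]-ctr
        print(v,r.min(),r.max(),(P@u).round(1),(P@nn).round(1),"mid",(P@nn).mean().round(1))
E
python3 - <<'E'
from h import *
cal=viewer.get_calibration("wrist"); im=viewer.get_image("wrist"); np.save("pics/w11.npy",im); np.savez("pics/c11.npz",**cal)
print(pose()[0]); rows(im,cal,[456,262],65,60)
E
```

```text
time: 31.48
tcp_pos: [456.9, 261.2, 230.3]
ee_rot: [-0.001, 0.844, 0.537, 0.0]
contact_force: [0.8, -0.5, -0.2]
grip_width: 1.003
finger_force: 0.0
[456.82800808 261.31607238 230.37613346]
[ 218   98   71  143 7803] [255.36819172 168.50865052]
98 278 280 [79.5 79.5] [-20.8 -23.8] mid -22.3
106 218 281 [71.9 71.9] [ 39.3 -25. ] mid 7.1
114 219 281 [64.2 64.1] [ 38.6 -25.2] mid 6.7
122 220 280 [56.3 56.2] [ 37.9 -24.3] mid 6.8
130 225 276 [48.3 48.2] [ 33.  -20.4] mid 6.3
138 228 283 [40.2 40.1] [ 30.2 -27.7] mid 1.2
146 223 283 [31.9 31.9] [ 35.7 -27.9] mid 3.9
154 224 284 [23.6 23.5] [ 34.9 -29.2] mid 2.9
162 225 284 [15. 15.] [ 34.1 -29.4] mid 2.4
170 226 284 [6.4 6.3] [ 33.4 -29.6] mid 1.9
178 227 285 [-2.4 -2.4] [ 32.6 -30.9] mid 0.8
186 228 284 [-11.3 -11.3] [ 31.8 -30.1] mid 0.9
194 236 281 [-20.4 -20.4] [ 23.3 -27. ] mid -1.9
202 231 286 [-29.6 -29.6] [ 29.  -32.7] mid -1.8
210 232 287 [-38.9 -39. ] [ 28.2 -34.1] mid -3.0
218 233 287 [-48.5 -48.5] [ 27.3 -34.3] mid -3.5
226 233 288 [-58.2 -58.2] [ 27.6 -35.7] mid -4.1
234 234 288 [-68. -68.] [ 26.7 -36. ] mid -4.7
```

```bash
python3 - <<'E'
from h import *
im=np.load("pics/w11.npy"); c=dict(np.load("pics/c11.npz"))
rows(im,c,[456,262],69.8,60,step=4)
E
```

```text
[ 218   98   71  143 7803] [255.36819172 168.50865052]
98 278 280 [77.5 77.2] [-27.4 -30.4] mid -28.9
102 250 280 [76.1 73.4] [  0.7 -30.1] mid -14.7
106 218 281 [75.  69.5] [ 33.1 -30.9] mid 1.1
110 219 281 [71.  65.7] [ 32.6 -30.7] mid 1.0
114 219 281 [67.2 61.8] [ 33.1 -30.4] mid 1.3
118 220 282 [63.2 57.8] [ 32.5 -31.2] mid 0.7
122 220 280 [59.3 54. ] [ 33.  -28.9] mid 2.0
126 224 281 [55.  49.9] [ 29.4 -29.7] mid -0.1
130 225 276 [50.9 46.4] [ 28.9 -24.3] mid 2.3
134 230 282 [46.4 41.8] [ 24.2 -30.2] mid -3.0
138 228 283 [42.6 37.6] [ 26.7 -31. ] mid -2.1
142 223 283 [38.9 33.5] [ 32.4 -30.8] mid 0.8
146 223 283 [34.8 29.4] [ 32.9 -30.5] mid 1.2
150 224 283 [30.6 25.2] [ 32.3 -30.3] mid 1.0
154 224 284 [26.4 21. ] [ 32.8 -31.1] mid 0.9
158 225 284 [22.1 16.7] [ 32.3 -30.8] mid 0.7
162 225 284 [17.8 12.5] [ 32.8 -30.6] mid 1.1
166 225 285 [13.6  8.1] [ 33.3 -31.4] mid 1.0
170 226 284 [9.2 3.8] [ 32.7 -30. ] mid 1.3
174 226 284 [ 4.8 -0.5] [ 33.2 -29.8] mid 1.7
178 227 285 [ 0.4 -5. ] [ 32.7 -30.6] mid 1.0
182 228 285 [-4.1 -9.4] [ 32.1 -30.3] mid 0.9
186 228 284 [ -8.6 -13.8] [ 32.6 -29. ] mid 1.8
190 228 279 [-13.1 -17.9] [ 33.1 -23.3] mid 4.9
194 236 281 [-18.4 -22.6] [ 24.9 -25.2] mid -0.1
198 235 286 [-22.8 -27.6] [ 26.5 -30.4] mid -1.9
202 231 286 [-27.  -32.3] [ 31.4 -30.1] mid 0.6
206 231 286 [-31.7 -36.9] [ 31.9 -29.9] mid 1.0
210 232 287 [-36.5 -41.7] [ 31.3 -30.7] mid 0.3
214 233 287 [-41.3 -46.4] [ 30.7 -30.4] mid 0.2
218 233 287 [-46.  -51.2] [ 31.3 -30.2] mid 0.5
222 233 287 [-50.8 -56. ] [ 31.8 -29.9] mid 0.9
226 233 288 [-55.6 -61. ] [ 32.3 -30.8] mid 0.8
230 233 288 [-60.5 -65.9] [ 32.9 -30.5] mid 1.2
234 234 288 [-65.5 -70.8] [ 32.3 -30.2] mid 1.0
238 234 264 [-70.5 -73.5] [32.8 -2.6] mid 15.1
```

```bash
python3 - <<'E'
from h import *
go([455.5,263.6,28.5],-20.2)
E
```

```text
row [ 0.024 -0.039  4.038] [-0.008 -0.011 -0.606] turn 4.8
j6 [0.39 0.35 1.8  0.   0.99 0.83] cur closing -25.0 t 31.52
```

```bash
python3 -m jog '[[0.02,-0.04,1,0,0,-0.6,100],[0.02,-0.04,2,0,0,-0.6,100],[0.02,-0.04,3,0,0,-0.6,100],[0.02,-0.04,3.7,0,0,-0.6,100],[0.02,-0.04,4.03,0,0,-0.6,100],[0.02,-0.04,4.03,0,0,-0.6,100],[0.02,-0.04,4.03,0,0,-0.6,30],[0.02,-0.04,4.03,0,0,-0.6,30],[0.02,-0.04,4.03,0,0,-0.6,30],[0.02,-0.04,4.03,0,0,-0.6,30],[0.02,-0.04,4.03,0,0,-0.6,30]]' 60; python3 -m jog '[[0,0,-0.3,0,0,0,30],[0,0,-1.3,0,0,0,30],[0,0,-2.3,0,0,0,30],[0,0,-3.3,0,0,0,30],[0,0,-3.7,0,0,0,30],[0,0,-3.7,0,0,0,30],[0,0,-3.7,0,0,0,30]]'; python3 - <<'E'
from h import *
cal=viewer.get_calibration("wrist"); im=viewer.get_image("wrist"); np.save("pics/w12.npy",im); np.savez("pics/c12.npz",**cal)
p,r,s=pose(); np.savez("pics/p12.npz",p=p,m=r.as_matrix()); print(p)
hsv=cv2.cvtColor(im,cv2.COLOR_RGB2HSV); m=(hsv[...,1]<75)
# rim tips of low end: topmost grey pixels per column
for v in range(70,150,4):
    x=np.where(m[v,130:390])[0]+130
    if len(x): print(v,x.min(),x.max(),((ray(cal,[(x.min()-.5,v),(x.max()+.5,v)],p[2]+31.5)-p)@r.as_matrix())[:,:2].round(1).tolist())
cv2.imwrite("pics/w12.png",cv2.resize(im[:,:,::-1],(800,600),interpolation=cv2.INTER_CUBIC))
go([557,-51.9,230],-95.7)
E
```

```text
time: 32.9
tcp_pos: [455.7, 264.3, 30.5]
ee_rot: [-0.001, 0.82, 0.572, 0.002]
contact_force: [-1.4, -1.2, 5.7]
grip_width: 0.74
finger_force: 64.9
time: 33.78
tcp_pos: [454.7, 263.5, 213.5]
ee_rot: [-0.001, 0.82, 0.572, -0.0]
contact_force: [-0.1, -0.2, -2.6]
grip_width: 0.736
finger_force: 67.4
[454.64913565 263.46591957 213.08197795]
70 371 389 [[85.5, 39.1], [85.5, 45.6]]
74 374 389 [[84.2, 40.2], [84.2, 45.8]]
78 379 389 [[82.9, 42.1], [82.9, 45.9]]
102 170 345 [[75.0, -31.3], [75.0, 31.3]]
106 170 345 [[73.6, -31.4], [73.6, 31.5]]
110 170 344 [[72.2, -31.5], [72.2, 31.2]]
114 171 344 [[70.8, -31.3], [70.8, 31.3]]
118 171 344 [[69.4, -31.4], [69.4, 31.4]]
122 171 343 [[68.0, -31.5], [68.0, 31.2]]
126 172 343 [[66.6, -31.3], [66.6, 31.3]]
130 172 343 [[65.2, -31.4], [65.2, 31.4]]
134 172 342 [[63.7, -31.5], [63.7, 31.2]]
138 173 342 [[62.3, -31.3], [62.3, 31.3]]
142 173 342 [[60.8, -31.4], [60.8, 31.4]]
146 173 341 [[59.4, -31.5], [59.4, 31.2]]
row [-5.213  4.097 -0.35 ] [-1.600e-02  7.000e-03  9.439e+00] turn -75.5
j6 [0.4  0.37 1.82 0.   0.95 0.75] cur closing -20.2 t 33.83
```

```bash
python3 - <<'E'
from h import *
rows(np.load("pics/w10.npy"),dict(np.load("pics/c10.npz")),[557,-52],-5.7,112,step=5)
E
```

```text
[ 180  136  154   76 9496] [259.82045072 175.22778012]
136 238 294 [-18.6  36.2] [45.5 45.5] mid 45.5
141 237 294 [-19.6  36.4] [40.8 40.7] mid 40.7
146 191 315 [-64.3  56.9] [36.  35.9] mid 35.9
151 180 332 [-75.3  73.8] [31.1 31. ] mid 31.1
156 188 333 [-67.9  75.1] [26.2 26.1] mid 26.2
161 189 332 [-67.2  74.5] [21.3 21.2] mid 21.2
166 189 332 [-67.6  74.9] [16.3 16.2] mid 16.2
171 190 332 [-66.9  75.3] [11.2 11.1] mid 11.2
176 190 331 [-67.3  74.6] [6.1 6. ] mid 6.1
181 191 331 [-66.6  75. ] [1.  0.9] mid 0.9
186 191 331 [-66.9  75.4] [-4.2 -4.3] mid -4.3
191 191 330 [-67.3  74.7] [-9.4 -9.6] mid -9.5
196 191 330 [-67.6  75.1] [-14.7 -14.9] mid -14.8
201 191 329 [-68.   74.5] [-20.1 -20.3] mid -20.2
206 188 329 [-71.4  74.8] [-25.5 -25.7] mid -25.6
211 185 318 [-74.9  63.8] [-31.  -31.2] mid -31.1
```

```bash
python3 -m jog '[[-5.21,4.09,-0.35,0,0,9.44,30],[-5.21,4.09,-0.35,0,0,9.44,30],[-5.21,4.09,-0.35,0,0,9.44,30],[-5.21,4.09,-0.35,0,0,9.44,30],[-5.21,4.09,-0.35,0,0,9.44,30],[-5.21,4.09,-0.35,0,0,9.44,30],[-5.21,4.09,-0.35,0,0,9.44,30],[-5.21,4.09,-0.35,0,0,9.44,30],[-5.21,4.09,-0.35,0,0,9.44,30],[-5.21,4.09,-0.35,0,0,9.44,30],[-5.21,4.09,-0.35,0,0,9.44,30],[-5.21,4.09,-0.35,0,0,9.44,30],[-5.21,4.09,-0.35,0,0,9.44,30],[-5.21,4.09,-0.35,0,0,9.44,30]]'; python3 - <<'E'
from h import *
go([556.8,-51.9,142],-95.5)
E
```

```text
time: 35.58
tcp_pos: [557.2, -51.4, 230.8]
ee_rot: [-0.001, 0.999, -0.05, -0.0]
contact_force: [0.4, -0.4, -2.5]
grip_width: 0.736
finger_force: 67.3
row [-0.006  0.014  1.775] [-0.013  0.004 -0.025] turn 0.2
j6 [-0.21  0.4   1.72  0.    1.02  1.46] cur closing -95.7 t 35.58
```

```bash
Q='from plant import monitor;s=monitor.read_state();print(s["tcp_pos"].round(2),s["contact_force"].round(1),s["wrist_torque"].round(2))'
python3 -m jog '[[0,0.01,0.8,0,0,0,30],[0,0.01,1.4,0,0,0,30],[0,0.01,1.7,0,0,0,30],[0,0.01,1.77,0,0,0,30],[0,0.01,1.77,0,0,0,30]]' >/dev/null; python3 -c "$Q"
python3 -m jog '[[-0.01,0,0.04,0,0,0,30],[-0.01,0,0.08,0,0,0,30],[-0.01,0,0.08,0,0,0,30]]' >/dev/null; python3 -c "$Q"
python3 -m jog '[[0,0,0.02,0,0,0,30],[0,0,0.04,0,0,0,30],[0,0,0.04,0,0,0,30]]' >/dev/null; python3 -c "$Q"
```

```text
[557.55 -51.82 142.89] [ 0.5  0.5 -1.7] [-0.02 -0.02  0.03]
[556.66 -51.67 138.35] [-0.4  0.8 -1.8] [ 0.01  0.02 -0.01]
[556.61 -51.65 136.13] [-0.3 -0.5 -2.6] [-0.06 -0.    0.04]
```

```bash
Q='from plant import monitor;s=monitor.read_state();print(s["tcp_pos"].round(2),s["contact_force"].round(1),s["wrist_torque"].round(2))'
python3 -m jog '[[0,0,0.02,0,0,0,30],[0,0,0.03,0,0,0,30],[0,0,0.03,0,0,0,30]]' >/dev/null; python3 -c "$Q"
python3 -m jog '[[0,0,0.02,0,0,0,30],[0,0,0.02,0,0,0,30]]' >/dev/null; python3 -c "$Q"
```

```text
[556.65 -51.7  134.75] [-0.3 -1.3 -1.6] [-0.01  0.05 -0.01]
[556.81 -51.74 134.48] [-3.2  0.1  7.5] [-0.14  0.36 -0.03]
```

Contact came at 134.5, the predicted seated height. I'll release, retreat and check.

```bash
python3 -m jog '[[0,0,-0.02,0,0,0,50],[0,0,-0.02,0,0,0,100],[0,0,-0.02,0,0,0,100],[0,0,-0.02,0,0,0,100],[0,0,-0.02,0,0,0,100],[0,0,-0.5,0,0,0,100],[0,0,-1.5,0,0,0,100],[0,0,-2.5,0,0,0,100],[-1,0,-3,0,0,0,100],[-2.4,0,-3,0,0,0,100],[-2.4,0,-3,0,0,0,100],[-2.4,0,-3,0,0,0,100]]'; python3 - <<'E'
from h import *
w=viewer.get_image("wrist"); sc=viewer.get_image("scene"); o=np.load("pics/scene0.npy")
print(shiftA(sc,o))
cv2.imwrite("pics/fin.png",np.hstack([cv2.resize(w,(400,300)),cv2.resize(sc,(400,300))])[:,:,::-1])
f=cv2.resize(sc[100:235,200:310],None,fx=4,fy=4,interpolation=cv2.INTER_CUBIC)
c=np.zeros((540,800,3),np.uint8); c[:,:440]=f; c[:270,440:]=cv2.resize(w,(360,270)); c[270:,440:]=cv2.resize(sc,(360,270))
cv2.imwrite("pics/fin.png",c[:,:,::-1])
E
```

```text
time: 39.08
tcp_pos: [437.5, -40.1, 284.3]
ee_rot: [-0.001, 0.999, -0.05, 0.0]
contact_force: [0.2, -0.3, -0.4]
grip_width: 0.997
finger_force: 0.0
[(0.98, array([-0.5 ,  0.25]), array([ 1.6, -0.3])), (0.98, array([-0.375,  0.25 ]), array([ 1.4, -0.1]))]
```

View pics/fin.png

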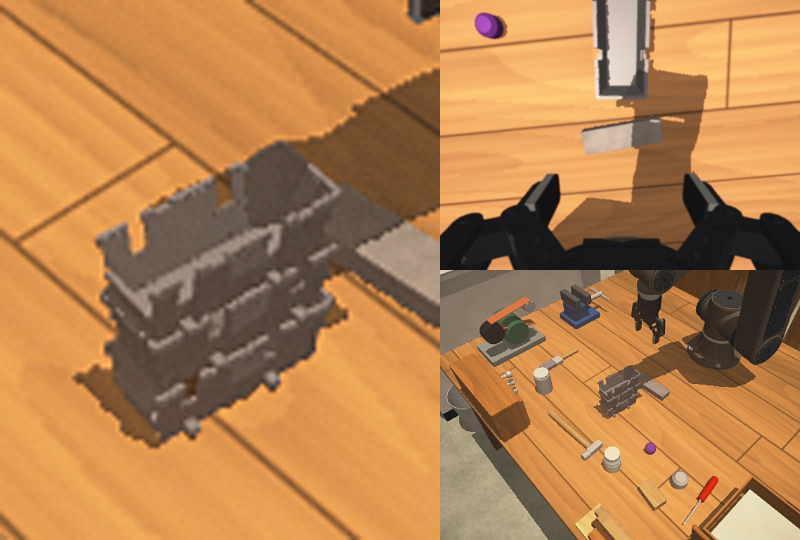

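The final picture shows three level, alternately turned totes stacked at (220,300), with the gripper clear and the other things on the bench where they were.

```bash
python3 -c "
from plant import order
print(order.finish_job())"
```

```text
the job is handed in; nothing more can be done
None
```

The job is handed in at about 39 s: the block is in the bottom tote, the pommel is in the second, and both upper totes are turned end for end and seated level, but checking the first stack's fit nudged the bottom tote about 1.5 mm from where it stood.

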